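# Leak-test a finished manifold block: out of the vise, into the sprung nest, held pressed

### The job

The drilled aluminium block in the small blue vise is finished: pull the sliding jaw well back by its black knob, lift the block out and bring it to the leak-test nest. Standing upright, with its ungrooved port face to the fence and centred on the black seal rings, press it down on the sprung table plate and against the sprung fence plate together, in one diagonal push, until both plates have given way about half of their travel (not one plate right down before the other is touched), and finish while still holding it pressed there. Push gently, and leave the bottle, beaker, timer and brass fitting alone.

Things in the scene. Friction and masses are not known exactly. Their poses are not given: they have to be found in the camera images.
- vise: Small blue vise fixed to the worktop, 190 x 90 mm base. Origin: under its middle, on the worktop. Its x axis points from the sliding jaw to the fixed jaw (away from the robot, give or take the yaw), z up. Fixed jaw face at x = +50 mm, sliding jaw face at +10 mm when shut; the jaws are 56 mm wide in y, their tops 60 mm above the worktop
- vise_bed (a point): Point on the vise's bed between the jaws where the block stands at the start, 24 mm above the worktop. A rib on the sliding jaw (5 mm high, reaching 5 mm into the block's groove) keeps the block from being lifted until the jaw has been pulled back
- jaw (a joint): Travel of the sliding jaw in m: 0 = shut on the block, 0.035 = fully open; it grows as the jaw moves along the vise's -x axis. It drags with about 3 N and stays where it is left
- jaw_knob (a point): Grip point of the upright black knob on the sliding jaw: a round post of 16 mm diameter, 40 mm tall, rising from the jaw's top (60 mm above the worktop) to 100 mm. This point is on its axis, 84 mm above the worktop, and moves with the jaw; 40 mm behind the sliding jaw's face
- block: Loose drilled aluminium block, 40 (x) x 36 (y) x 76 (z) mm, 0.2 to 0.37 kg. Origin: centre of its underside; z up. Its plain +x face with one large port hole is at the vise's fixed jaw; its -x face has a level groove, 7 mm high, 6 mm deep, 15 to 22 mm above the underside, for the sliding jaw's rib. Its top 40 mm stand above the jaws; the y faces are free to be gripped, 36 mm apart
- block_port (a point): Port hole in the middle of the block's plain +x face, 20 mm from the block's axis and 40 mm above its underside
- nest: Leak-test nest fixed to the worktop: dark base 150 x 130 mm with a white level table plate and a white upright fence plate, each on springs. Origin: under the middle of the base, on the worktop. Its x axis points from the open side towards the fence (away from the robot, give or take the yaw), z up. A fixed grey wall behind the fence is 102 mm high
- table_top (a point): Middle of the black seal ring on the top of the table plate, 40 mm above the worktop when not pressed; moves with the plate. The plate is 80 x 80 mm and reaches 62 mm from this point to the open side and 18 mm towards the fence. A block standing on the ring centre has its port face just touching the fence
- fence_face (a point): Middle of the black seal ring on the fence plate's face (the face looks along the nest's -x axis), 76 mm above the worktop; moves with the plate. The fence plate is 80 mm wide and reaches from 42 to 108 mm above the worktop
- table_plate (a joint): How far the table plate is pressed down, m: 0 = up, 0.008 = bottomed. Needs about 5 N to start moving and 1 N more for each mm (the block's weight alone does not move it); springs back
- fence_plate (a joint): How far the fence plate is pressed back along the nest's +x axis, m: 0 = forward, 0.008 = bottomed. Needs about 5 N to start moving and 1 N more for each mm; springs back
- seed_bottle: Bystander: white bottle with a blue cap, 46 mm diameter, 104 mm tall. Origin: centre of its underside
- beaker: Bystander: clear beaker, 52 mm diameter, 70 mm tall. Origin: centre of its underside
- timer: Bystander: white bench timer, 64 x 64 x 19 mm. Origin: centre of its underside
- union: Bystander: brass hose fitting, 20 x 39 x 18 mm, lying. Origin: centre of its underside
Things that resemble listed ones, but are neither listed nor needed, are in the scene too. What is shaped like the block but purple is not meant.

How it is judged:
On the way, in this order (a step that is already met when the one before it is completed fails the run):
1. the sliding jaw is pulled back at least 10 mm while the block still stands in the vise (value of joint jaw above 0.01 m and z of block in the frame of vise below 0.032 m and angle between block's own z axis and vertical below 0.2 rad), for 0.1 s.
2. the block is lifted out, its underside above the jaws (z of block in the frame of vise above 0.065 m and contact force between block and vise below 0.1 N), for 0.1 s.
At the end, for the whole second after the job is handed in: Held still by the robot: table and fence plates each pressed in 1.5 to 7.5 mm of 8; underside on the table plate, plain port face on the fence plate (4 mm), upright and square to the fence within 0.1 rad, port within 10 mm sideways of the seal ring; block and nest press with over 6 N (value of joint table_plate between 0.0015 and 0.0075 m and value of joint fence_plate between 0.0015 and 0.0075 m and contact force between block and nest above 6 N and z of block in the frame of table_top between -0.003 and 0.004 m and x of block_port in the frame of fence_face between -0.004 and 0.003 m and y of block_port in the frame of fence_face between -0.01 and 0.01 m and angle between block's own z axis and vertical below 0.1 rad and angle between the x axis of block and the x axis of nest, either way round below 0.1 rad and linear speed of block below 0.02 m/s); the arm keeps its last pose, push and grip.
It fails at once if the nest is rammed: more than 45 N between block and nest (contact force between block and nest above 45 N).
It fails at once if a bystander is moved more than 20 mm (distance of any of seed_bottle, beaker, timer, union from where it was at the start of the episode above 0.02 m).
It fails at once if not one push: one plate is pressed in nearly fully (7 mm) while the other is not pressed at all ((value of joint table_plate above 0.007 m and value of joint fence_plate below 0.0003 m) or (value of joint fence_plate above 0.007 m and value of joint table_plate below 0.0003 m)).
It also fails if it takes over 56 s, if anything falls off the work surface, if the arm or the gripper's body presses on something with over 40 N, if the wrist force passes 120 N, or if a joint passes its speed limit or range.

### The arm

A 6-joint arm with a two-finger parallel gripper is mounted at the origin on a cart in front of the work surface, level with it; the furniture and walls round the work are solid. World frame = base frame: x ahead of the robot, y to its left, z up, the work surface at z = 0. Lengths are in m, angles in rad, forces in N, time in s.
With the tool pointing down it reaches from about 0.35 to 0.975 m from the base axis. Payload 4.9 kg.
Tool frame: the origin (TCP) lies midway between the tips of the shut fingers; the grasp point (between the pads) lies 19 mm behind it; y points along the fingers, z is the direction in which the jaws open and shut, and the axes are right-handed (so a half turn about y gives the same grasp; the last joint's range is limited). The gripper opens to 85 mm and grips with 20 to 120 N. Pads are 22 mm wide; open, the fingers measure 114 mm over their backs; the gripper's body (76 mm by 85 mm) begins 54 mm behind the grasp point. The pads swing forward as they close: fully open they stand 13 mm farther back than shut.
Start: joints at [1.045, 0.053, 1.613, -0, 1.476, -0.119], TCP at [0.247, 0.574, 0.231] pointing down, gripper open.
Joint ranges: [-3.01, 3.01], [-1.01, 2.22], [0.06, 2.58], [-1.02, 4.17], [0.09, 2.62], [-3.14, 3.14]. Speed limits (rad/s): [2.57, 2.57, 3.14, 3.14, 3.14, 3.14].

### API

Orientations are given as a unit quaternion [w, x, y, z].
In Python, from plant import * gives the robot as it stands.
- The arm moves only by the shell command python3 -m crank 'ROWS'. ROWS is JSON, a list that holds one entry, the list of rows, each a list of 5 numbers: the gripper command: -1 is shut, 1 is fully open, values between are in proportion, then the shift along the tool's x, y, z in cm, then the turn about the tool's y in degrees. In form: [[[jaw, dx, dy, dz, twist], ...]]. A call has 1 to 8 rows; each row shifts and turns the commanded pose from where the row before left it, along the tool's axes as they then stand; what a row does not reach is not made up. A row lasts 1/8 s, in which the tool goes at most 62.5 mm and 10.7 degrees, less where a joint would pass 70% of its speed; a pose out of reach is approached as far as the arm can. A call with a gripper value outside its range is refused whole. The fingers move at their own pace and stop on an object; the grip force is fixed at half the most. Time passes only in rows, so rows that do not move let the fingers close. It gives the time, the measured TCP pose, the force and the opening at its end, in the units of the state.
- state(): the state, without advancing time (a new reading comes with each control period).
- grab_frame(name): name is "scene" or "side" or "wrist"; returns a dict with "frame" (400x640x3 uint8, red, green, blue), "fx", "fy", "cx", "cy" (pixels), "pose" (4x4, takes a point from camera to world coordinates). Camera axes: x right, y up, looking along -z (the intrinsics and any distortion apply to the point x, -y, -z); pixel columns grow to the right and rows downward; lengths in m; the calibration is good to about 2 mm. A picture is of the moment at which its call begins. There is no depth.
- job_done(): hands the job in, once; it reports no verdict.
The state is a dict: "time": time; "joint_pos": joint angles; "joint_vel": joint speeds; "joint_efforts": joint torques, N m; "tool_pos": TCP position; "tool_rot": TCP orientation; "contact_force": force on the tool from outside, world axes, zero at the start; "ft_torque": the same for the moment, N m; "gripper_width": opening from 0.0 (shut) to 1.0 (fully open).
Only numpy, scipy, OpenCV 4.12 (cv2) and the standard library are available. Lean on these libraries where they do the work, as an engineer would, in place of code of your own. Each camera call takes 0.05 s, during which the arm holds its last target.

## Working session

There is one attempt and no reset: what is moved stays moved. The work goes in short steps, Python scripts to look and compute and a shell command to move; the robot and the scene stay as the last step left them, time stands still between calls to the robot, and variables do not carry over. Pictures are saved under pics/ and viewed, and the job is handed in when it is done.

```bash
ls; mkdir -p pics; python3 - <<'E'
from plant import *
import cv2,json
import numpy as np
s=state()
for k in s: print(k,np.round(s[k],4).tolist())
for n in("scene","side","wrist"):
    f=grab_frame(n); cv2.imwrite(f"pics/{n}0.png",f["frame"][:,:,::-1])
    print(n,{k:(np.round(v,4).tolist()) for k,v in f.items() if k!="frame"})
E
```

```text
pics
time 0.0
joint_pos [1.045, 0.0534, 1.6143, -0.0, 1.476, -0.119]
joint_vel [-0.0009, -0.0025, 0.0009, -0.0005, 0.0009, -0.0001]
joint_efforts [-0.0011, -39.3687, -37.0174, -0.0002, 0.0071, -0.0]
tool_pos [0.247, 0.5734, 0.2301]
tool_rot [-0.6918, 0.6932, -0.1431, 0.1426]
contact_force [0.3996, 0.3055, -0.8542]
ft_torque [0.0006, -0.0372, 0.0297]
gripper_width 1.0024
scene {'fx': 510.3464, 'fy': 510.3464, 'cx': 321.5541, 'cy': 203.4256, 'pose': [[-0.9051, 0.1754, -0.3872, 0.0103], [-0.4249, -0.401, 0.8116, 1.2467], [-0.0129, 0.8991, 0.4375, 0.7062], [0.0, 0.0, 0.0, 1.0]]}
side {'fx': 379.7327, 'fy': 379.7327, 'cx': 317.2927, 'cy': 201.5205, 'pose': [[0.8347, 0.2782, -0.4753, 0.0956], [-0.5504, 0.4509, -0.7027, -0.5425], [0.0188, 0.8481, 0.5294, 0.577], [0.0, 0.0, 0.0, 1.0]]}
wrist {'fx': 323.7255, 'fy': 323.7255, 'cx': 318.4636, 'cy': 200.4668, 'pose': [[0.3954, -0.8782, -0.269, 0.1789], [0.9185, 0.3774, 0.118, 0.6028], [-0.0021, -0.2937, 0.9559, 0.373], [0.0, 0.0, 0.0, 1.0]]}
```

View pics/scene0.png

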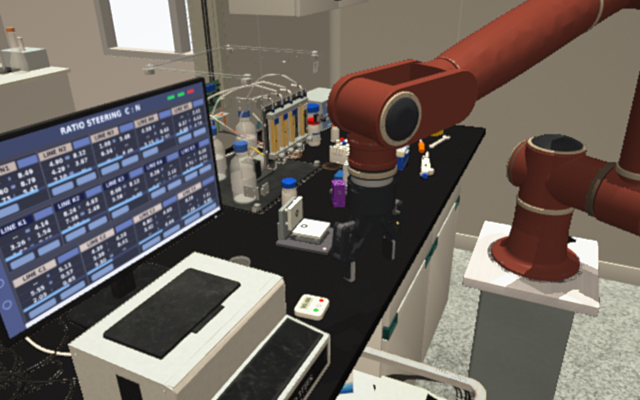

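View pics/side0.png

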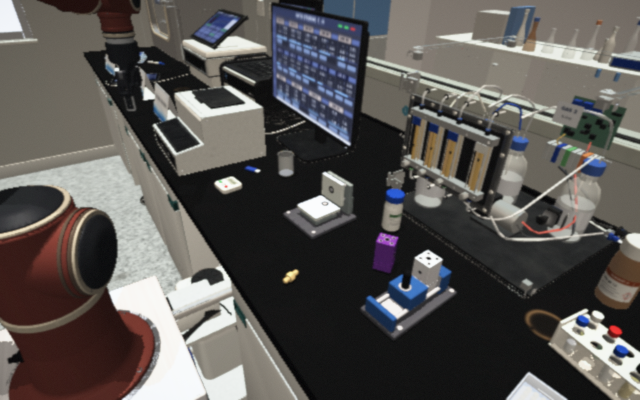

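View pics/wrist0.png

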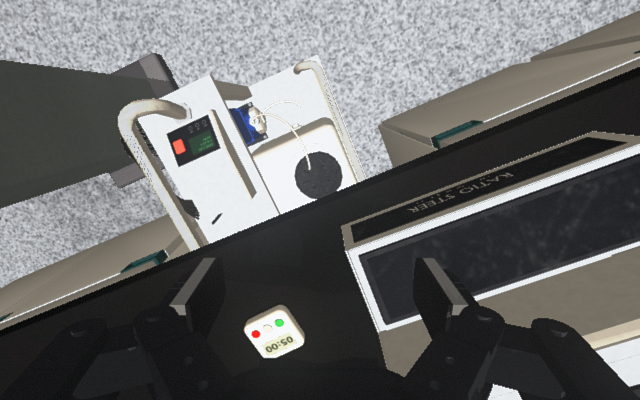

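The side view shows the vise with the block (427,265), the nest (320,210), the purple decoy (385,250), bottle (393,210), beaker (286,163), timer (229,185) and brass fitting (290,277). Next I'll enlarge this view.

```bash
python3 - <<'E'
import cv2
a=cv2.imread("pics/side0.png")
cv2.imwrite("pics/c1.png",cv2.resize(a[225:345,350:470],None,fx=5,fy=5,interpolation=cv2.INTER_CUBIC))
cv2.imwrite("pics/c2.png",cv2.resize(a[160:240,270:370],None,fx=7,fy=7,interpolation=cv2.INTER_CUBIC))
E
```

```text
(no output)
```

View pics/c1.png

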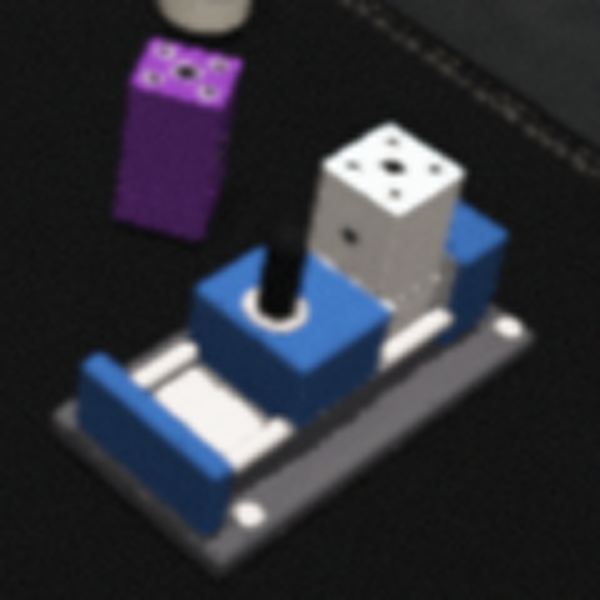

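View pics/c2.png

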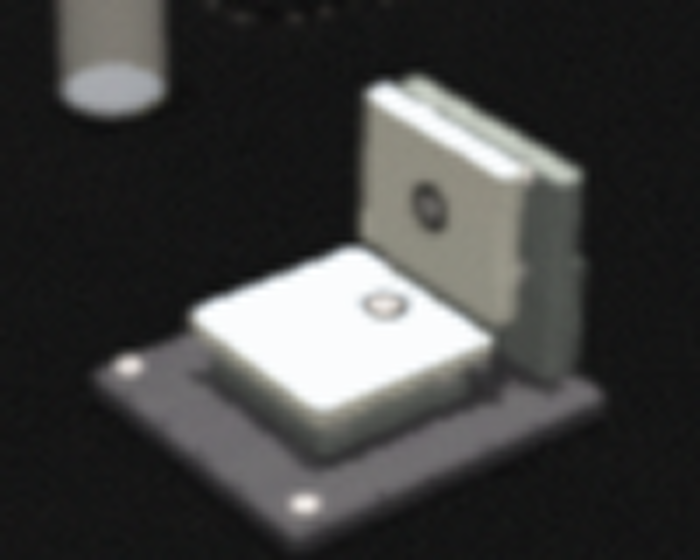

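```bash
cat > h.py <<'E'
import numpy as np
from scipy.optimize import least_squares
def proj(f,P):
    P=np.atleast_2d(P);T=f["pose"];q=(P-T[:3,3])@T[:3,:3]
    return np.c_[f["cx"]+f["fx"]*q[:,0]/-q[:,2], f["cy"]-f["fy"]*q[:,1]/-q[:,2]]
def ray(f,uv,z):
    T=f["pose"];d=T[:3,:3]@np.array([(uv[0]-f["cx"])/f["fx"],-(uv[1]-f["cy"])/f["fy"],-1]);o=T[:3,3]
    return o+d*(z-o[2])/d[2]
def fit(obs,x0=(.6,0,0),extra=0):
    # obs: list of (f, uv, (lx,ly,z))
    def res(p):
        c,s=np.cos(p[2]),np.sin(p[2]);r=[]
        for f,uv,l in obs:
            P=[p[0]+c*l[0]-s*l[1],p[1]+s*l[0]+c*l[1],l[2]]
            r.append(proj(f,P)[0]-uv)
        return np.ravel(r)
    s=least_squares(res,x0,loss="soft_l1")
    return s.x,res(s.x).reshape(-1,2)
def crop(o,k):
    return lambda u,v:np.array([o[0]+(u+.5)/k-.5,o[1]+(v+.5)/k-.5])
E
python3 - <<'E'
from plant import *
from h import *
f=grab_frame("side")
c=crop((350,225),5)
o=[(f,c(322,162),(.01,.018,.1)),(f,c(390,123),(.05,.018,.1)),(f,c(465,174),(.05,-.018,.1)),(f,c(402,215),(.01,-.018,.1)),
(f,c(387,312),(.01,-.028,.06)),(f,c(286,240),(-.03,0,.1)),(f,c(275,307),(-.03,0,.06))]
p,r=fit(o);print(p.round(4));print(r.round(2))
c=crop((270,160),7)
o=[(f,c(385,304),(0,0,.04)),(f,c(430,207),(.02,0,.076)),(f,c(190,315),(-.062,.04,.04)),(f,c(350,247),(.018,.04,.04)),(f,c(492,345),(.018,-.04,.04)),(f,c(322,408),(-.062,-.04,.04)),(f,c(366,88),(.02,.04,.108)),(f,c(522,180),(.02,-.04,.108))]
p,r=fit(o);print(p.round(4));print(r.round(2))
for n,uv,z in(("bottle",(391,228),0),("beaker",(286,173),0),("union",(290,278),.01),("timer",(229,186),.019),("purple",(385,238),.076)): print(n,ray(f,uv,z).round(3))
E
```

```text
[ 0.5619 -0.1967  0.0591]
[[ 0.12  0.4 ]
 [-0.02  0.55]
 [-0.17  0.06]
 [-1.05  0.05]
 [ 2.46 -0.61]
 [ 0.33 -1.78]
 [-0.49  0.61]]
[0.5893 0.1522 0.0898]
[[ 0.15  0.36]
 [-0.01  0.21]
 [ 0.19 -0.17]
 [ 0.95  0.18]
 [-0.06 -1.16]
 [ 0.18  0.3 ]
 [-0.15  0.71]
 [-2.39 -0.53]]
bottle [0.705 0.014 0.   ]
beaker [ 0.623  0.423 -0.   ]
union [ 0.386 -0.016  0.01 ]
timer [0.423 0.407 0.019]
purple [ 0.588 -0.08   0.076]
```

```bash
cat >> h.py <<'E'
from scipy.spatial.transform import Rotation as R
def tool(s):
    q=np.array(s["tool_rot"]);return np.array(s["tool_pos"]),R.from_quat(q[[1,2,3,0]]).as_matrix()
def go(s,target,yaw=None):
    """print shift in tool axes (cm) and twist (deg) needed so that tool z lies along +-(−sin yaw,cos yaw)"""
    p,M=tool(s);d=M.T@(np.array(target)-p)*100
    print("p",p.round(4),"shift cm",d.round(2))
    if yaw is not None:
        a=np.array([-np.sin(yaw),np.cos(yaw),0]);l=M.T@a
        t=np.degrees(np.arctan2(l[0],l[2]))
        print("twist deg",t.round(2),"or",(t+180*(-1 if t>0 else 1)).round(2))
    print("tilt y",M[:,1].round(4),"z",M[:,2].round(3))
E
python3 - <<'E'
from plant import *
from h import *
s=state();print(tool(s)[1].round(3))
y=.059;go(s,[.532,-.198,.23],y)
E
```

```text
[[ 0.918 -0.001  0.396]
 [-0.396 -0.001  0.918]
 [-0.    -1.    -0.001]]
p [0.2471 0.5737 0.2305] shift cm [ 56.7    0.12 -59.6 ]
twist deg -26.69 or 153.31
tilt y [-7.0e-04 -1.1e-03 -1.0e+00] z [ 0.396  0.918 -0.001]
```

```bash
python3 -m crank '[[[1,0,0,0,-9],[1,0,0,0,-9],[1,0,0,0,-8.7]]]'; python3 -c "
from plant import *
from h import *
go(state(),[.48,-.198,.25],.059)"
```

```text
time: 0.57
tool_pos: [0.2472, 0.5738, 0.2309]
tool_rot: [-0.707, 0.707, 0.023, -0.023]
contact_force: [0.3, -0.5, -0.2]
gripper_width: 1.001
p [0.2472 0.5738 0.2309] shift cm [ 18.28  -1.88 -78.52]
twist deg 0.3 or -179.7
tilt y [-3.e-04 -5.e-04 -1.e+00] z [-0.064  0.998 -0.   ]
```

```bash
python3 -m crank '[[[1,1.2,-0.2,-3,0],[1,1.2,-0.2,-5,0],[1,1.2,-0.2,-5,0],[1,1.2,-0.2,-5,0],[1,1.2,-0.2,-5,0],[1,1.2,-0.2,-5,0],[1,1.2,-0.2,-5,0],[1,1.2,-0.2,-5,0]]]'; python3 -m crank '[[[1,1.2,0,-5,0],[1,1.2,0,-5,0],[1,1.2,0,-5,0],[1,1.2,0,-5,0],[1,1.2,0,-5,0],[1,1.2,0,-5,0],[1,1.2,0,-5,0],[1,1.2,0,-5,0]]]'; python3 -m crank '[[[1,0,0,0,0],[1,0,0,0,0]]]'; python3 - <<'E'
from plant import *
from h import *
import cv2
s=state();go(s,[.532,-.198,.25],.059);print(np.round(s["joint_pos"],3))
f=grab_frame("wrist");cv2.imwrite("pics/w1.png",f["frame"][:,:,::-1]);print(f["pose"].round(3))
p=[.5619,-.1967,.0591];c_,s_=np.cos(p[2]),np.sin(p[2])
for l in((.03,0,.1),(-.03,0,.1)): print(proj(f,[p[0]+c_*l[0]-s_*l[1],p[1]+s_*l[0]+c_*l[1],l[2]]))
E
```

```text
time: 1.58
tool_pos: [0.3657, 0.1988, 0.2473]
tool_rot: [0.707, -0.707, -0.021, 0.021]
contact_force: [0.9, 0.1, 0.3]
gripper_width: 0.996
time: 2.58
tool_pos: [0.4853, -0.195, 0.2472]
tool_rot: [0.707, -0.707, -0.021, 0.021]
contact_force: [0.3, 1.1, -0.5]
gripper_width: 1.0
time: 2.82
tool_pos: [0.4848, -0.193, 0.2469]
tool_rot: [0.707, -0.707, -0.021, 0.021]
contact_force: [0.3, 0.2, -0.2]
gripper_width: 1.001
p [ 0.4848 -0.193   0.2469] shift cm [ 4.68 -0.31 -0.78]
twist deg -0.01 or 179.99
tilt y [-8.e-04  8.e-04 -1.e+00] z [-0.059  0.998  0.001]
[-0.522 -0.205  1.831  0.     1.517 -2.151]
[[-0.059 -0.954 -0.293  0.411]
 [ 0.998 -0.056 -0.018 -0.198]
 [ 0.001 -0.293  0.956  0.39 ]
 [ 0.     0.     0.     1.   ]]
[[310.87049092 286.92552691]]
[[310.45165533 232.3704292 ]]
```

View pics/w1.png

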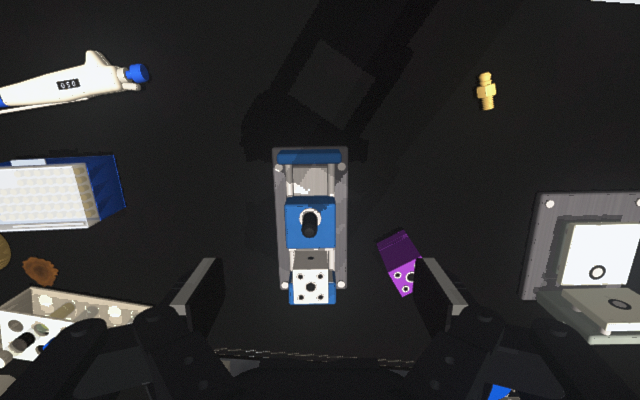

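The wrist view shows the vise centred, with the block top near (310,287), the knob at (310,222) and the purple decoy to the right at (405,265).

```bash
python3 - <<'E'
import cv2
a=cv2.imread("pics/w1.png")
cv2.imwrite("pics/c3.png",cv2.resize(a[140:315,260:360],None,fx=4.5,fy=3.4285714*1,interpolation=cv2.INTER_CUBIC) if 0 else cv2.resize(a[190:310,260:360],None,fx=5,fy=5,interpolation=cv2.INTER_CUBIC))
cv2.imwrite("pics/c4.png",cv2.resize(a[185:345,515:640],None,fx=3.7,fy=3.7,interpolation=cv2.INTER_CUBIC))
E
```

```text
(no output)
```

View pics/c3.png

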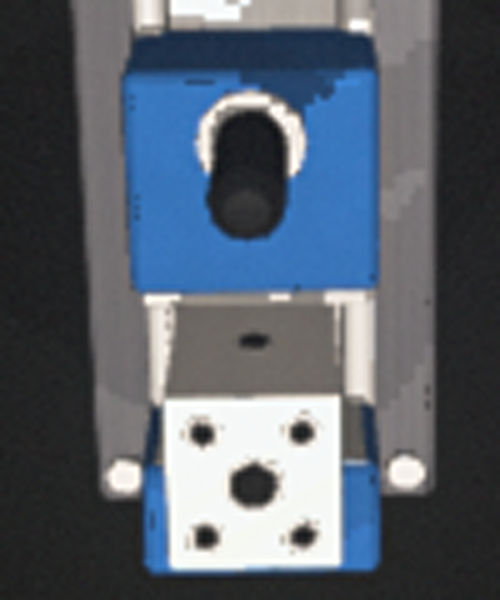

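```bash
python3 - <<'E'
from plant import *
from h import *
f=grab_frame("wrist")
c=crop((260,190),5)
o=[(f,c(163,397),(.01,-.018,.1)),(f,c(341,395),(.01,.018,.1)),(f,c(340,569),(.05,.018,.1)),(f,c(171,571),(.05,-.018,.1)),(f,c(253,486),(.03,0,.1)),
(f,c(133,292),(.01,-.028,.06)),(f,c(376,290),(.01,.028,.06)),(f,c(246,212),(-.03,0,.1)),(f,c(251,147),(-.03,0,.06))]
p,r=fit(o);print(p.round(4));print(r.round(2))
c_,s_=np.cos(p[2]),np.sin(p[2])
k=[p[0]-.03*c_,p[1]-.03*s_,.065];print(k)
go(state(),k,p[2])
E
```

```text
[ 0.5616 -0.1973  0.0757]
[[-0.36  0.13]
 [-0.03  0.01]
 [ 0.45 -0.33]
 [-0.43 -0.25]
 [ 0.06 -0.4 ]
 [-0.5   3.53]
 [ 0.9   3.21]
 [ 0.04 -0.16]
 [ 0.06 -1.42]]
[np.float64(0.5316628605756641), np.float64(-0.19959555493595735), 0.065]
p [ 0.4849 -0.1923  0.2472] shift cm [ 4.62 18.22 -1.02]
twist deg -0.88 or 179.12
tilt y [-1.e-04  3.e-04 -1.e+00] z [-0.06   0.998  0.   ]
```

```bash
python3 -m crank '[[[1,2.3,0,-0.5,-0.8],[1,2.3,4,-0.4,0],[1,0,4,0,0],[1,0,4,0,0],[1,0,3.5,0,0],[1,0,2.2,0,0],[1,0,0.5,0,0],[1,0,0,0,0]]]'; python3 - <<'E'
from plant import *
from h import *
go(state(),[.5317,-.1993,.065],.07)
E
```

```text
time: 3.92
tool_pos: [0.5319, -0.1987, 0.066]
tool_rot: [-0.706, 0.707, 0.026, -0.026]
contact_force: [0.1, -0.2, -0.4]
gripper_width: 0.996
p [ 0.5319 -0.1987  0.066 ] shift cm [-0.03  0.1  -0.06]
twist deg 0.24 or -179.76
tilt y [ 7.e-04 -4.e-04 -1.e+00] z [-0.074  0.997 -0.   ]
```

```bash
python3 -m crank '[[[-1,0,0,0,0],[-1,0,0,0,0],[-1,0,0,0,0],[-1,0,0,0,0],[-1,0,0,0,0],[-1,0,0,0,0],[-1,0,0,0,0],[-1,0,0,0,0]]]';
```

```text
time: 4.92
tool_pos: [0.5317, -0.1995, 0.0658]
tool_rot: [-0.706, 0.707, 0.026, -0.026]
contact_force: [-2.7, -0.9, 6.2]
gripper_width: 0.166
```

```bash
python3 -m crank '[[[-1,-0.3,0,0,0],[-1,-0.5,0,0,0],[-1,-0.5,0,0,0],[-1,-0.5,0,0,0],[-1,-0.5,0,0,0],[-1,-0.5,0,0,0],[-1,-0.3,0,0,0],[-1,0,0,0,0]]]'; python3 - <<'E'
from plant import *
from h import *
import cv2
for n in("side","wrist"):
    f=grab_frame(n);cv2.imwrite(f"pics/{n}2.png",f["frame"][:,:,::-1])
a=cv2.imread("pics/side2.png")
cv2.imwrite("pics/c5.png",cv2.resize(a[205:345,350:470],None,fx=4,fy=4))
print(state()["tool_pos"],state()["contact_force"])
E
```

```text
time: 5.92
tool_pos: [0.5003, -0.2019, 0.0658]
tool_rot: [-0.706, 0.707, 0.026, -0.026]
contact_force: [0.9, -1.6, 6.1]
gripper_width: 0.164
[ 0.50034055 -0.20183581  0.0657502 ] [ 0.24966895 -1.9895292   6.24338592]
```

View pics/c5.png

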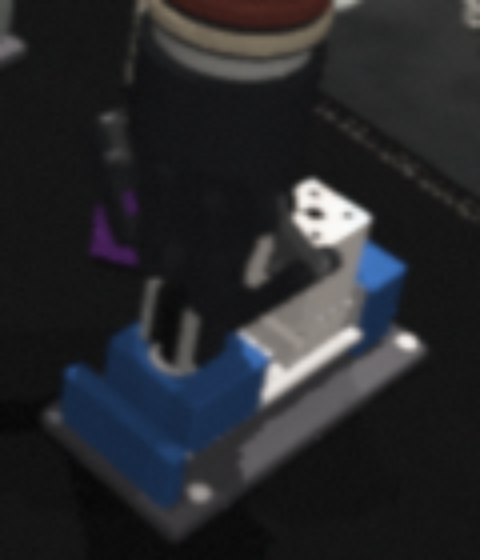

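View pics/wrist2.png

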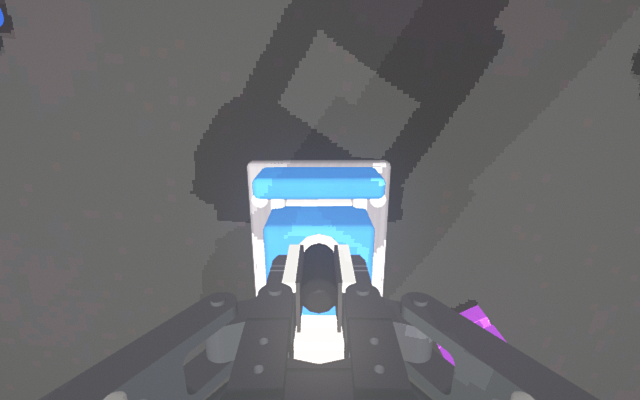

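```bash
python3 -m crank '[[[1,0,0,0,0],[1,0,0,0,0],[1,0,0,0,0],[1,0,0,0,0],[1,0,0,0,0],[1,0,-2,0,0],[1,0,-4,0,0],[1,0,-4,0,0]]]'; python3 -m crank '[[[1,0,-2,0,0],[1,0,0,0,0]]]'; python3 - <<'E'
from plant import *
from h import *
import cv2
f=grab_frame("wrist");cv2.imwrite("pics/w3.png",f["frame"][:,:,::-1])
a=f["frame"][:,:,::-1]
cv2.imwrite("pics/c6.png",cv2.resize(a[200:400,220:420],None,fx=3,fy=3,interpolation=cv2.INTER_CUBIC))
go(state(),[.5916,-.195,.065],.07)
print(proj(f,[[.5916,-.195,.1]]))
E
```

```text
time: 7.02
tool_pos: [0.5008, -0.2016, 0.1678]
tool_rot: [-0.706, 0.707, 0.026, -0.026]
contact_force: [0.5, -0.4, -0.1]
gripper_width: 1.001
time: 7.28
tool_pos: [0.5017, -0.2021, 0.1877]
tool_rot: [-0.706, 0.707, 0.027, -0.025]
contact_force: [0.2, 0.2, -0.4]
gripper_width: 0.998
p [ 0.5007 -0.2015  0.1855] shift cm [ 9.110e+00  1.206e+01 -1.000e-02]
twist deg 0.18 or -179.82
tilt y [ 5.e-04 -3.e-04 -1.e+00] z [-0.073  0.997 -0.   ]
[[320.0975901  307.86701003]]
```

View pics/c6.png

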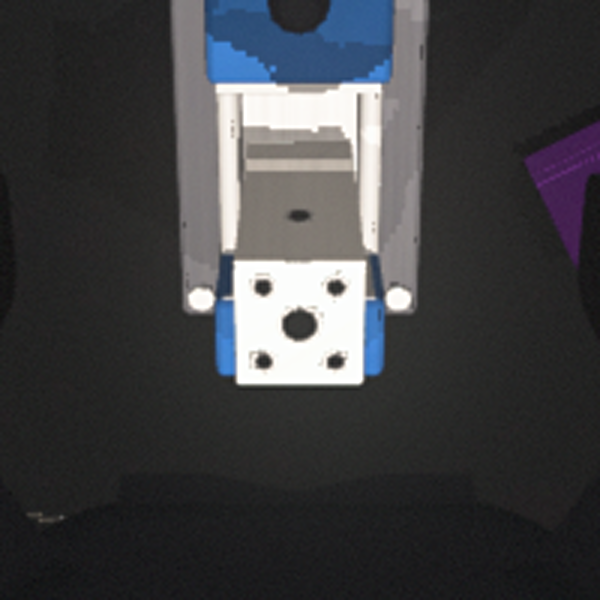

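```bash
python3 -m crank '[[[1,3,0,0,0],[1,4,0,0,0],[1,2.1,3,0,0],[1,0,4,0,0],[1,0,3,0,0],[1,0,2,0,0],[1,0,0.5,0,0],[1,0,0,0,0]]]'; python3 - <<'E'
from plant import *
from h import *
go(state(),[.5916,-.195,.06],.073)
E
python3 -m crank '[[[-1,0,0,0,0],[-1,0,0,0,0],[-1,0,0,0,0],[-1,0,0,0,0],[-1,0,0,0,0],[-1,0,0,0,0]]]'; python3 - <<'E'
from plant import *
from h import *
go(state(),[.5916,-.195,.06],.073)
E
```

```text
time: 8.32
tool_pos: [0.5916, -0.195, 0.0605]
tool_rot: [-0.707, 0.707, 0.026, -0.026]
contact_force: [-0.0, 0.3, 0.3]
gripper_width: 1.0
p [ 0.5916 -0.195   0.0605] shift cm [-0.    0.05 -0.  ]
twist deg 0.01 or -179.99
tilt y [ 3.e-04 -1.e-04 -1.e+00] z [-0.073  0.997 -0.   ]
time: 9.07
tool_pos: [0.5919, -0.195, 0.0614]
tool_rot: [-0.706, 0.707, 0.026, -0.026]
contact_force: [-1.1, 1.2, 5.6]
gripper_width: 0.414
p [ 0.5919 -0.195   0.0614] shift cm [-0.03  0.14  0.  ]
twist deg 0.01 or -179.99
tilt y [ 1.e-03 -4.e-04 -1.e+00] z [-0.073  0.997 -0.001]
```

```bash
python3 -m crank '[[[-1,-0.1,-0.5,0,0],[-1,-0.2,-1,0,0],[-1,-0.1,-2,0,0],[-1,0,-2.5,0,0],[-1,0,-2.5,0,0],[-1,0,-2,0,0],[-1,0,-1.5,0,0],[-1,0,0,0,0]]]'; python3 - <<'E'
from plant import *
from h import *
import cv2
for n in("side","wrist"):
    f=grab_frame(n);cv2.imwrite(f"pics/{n}4.png",f["frame"][:,:,::-1])
s=state();go(s,[.50,.11,.20],.085);print(s["contact_force"])
E
```

```text
time: 10.07
tool_pos: [0.5882, -0.1955, 0.1822]
tool_rot: [-0.706, 0.707, 0.027, -0.025]
contact_force: [0.0, -0.5, -3.8]
gripper_width: 0.414
p [ 0.587  -0.195   0.1795] shift cm [-6.45 -2.02 31.05]
twist deg -0.68 or 179.32
tilt y [-1.2e-03  6.0e-04 -1.0e+00] z [-0.073  0.997  0.001]
[ 0.46144157 -0.12879682 -3.90935829]
```

View pics/side4.png

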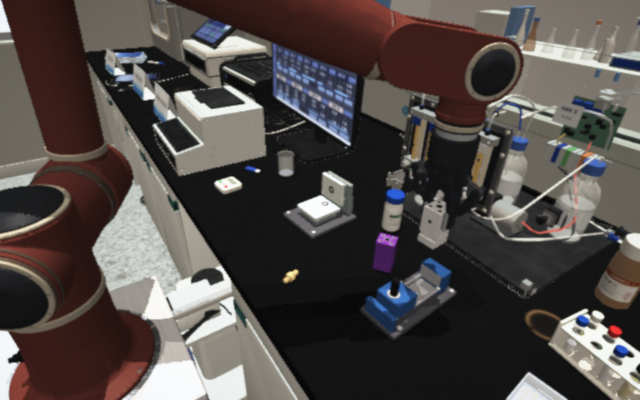

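View pics/wrist4.png

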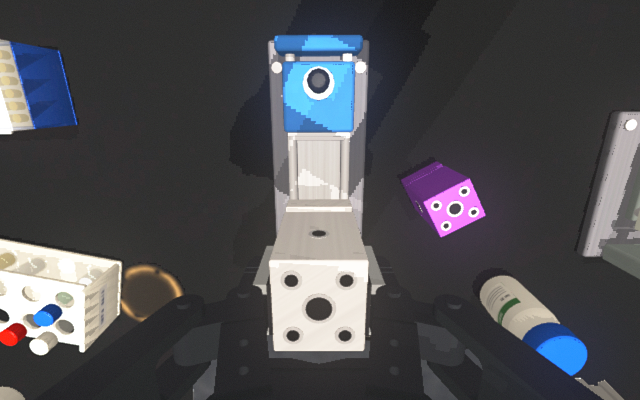

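```bash
python3 -m crank '[[[-1,-2,-0.5,0,0],[-1,-3,-0.5,2,0],[-1,-2,-0.5,3.5,0],[-1,-1,-0.5,4,0],[-1,0,0,4,0],[-1,0,0,4,0],[-1,0,0,4,0],[-1,0,0,4,0]]]';python3 -m crank '[[[-1,0,0,4,-0.7],[-1,0,0,3,0],[-1,0,0,1.5,0],[-1,0,0,0,0]]]'; python3 - <<'E'
from plant import *
from h import *
import cv2
f=grab_frame("wrist");cv2.imwrite("pics/w5.png",f["frame"][:,:,::-1])
s=state();go(s,[.5893,.1522,.20],.09);print(s["contact_force"])
E
```

```text
time: 11.18
tool_pos: [0.488, 0.0546, 0.1988]
tool_rot: [0.707, -0.707, -0.025, 0.027]
contact_force: [0.3, 0.1, -3.1]
gripper_width: 0.417
time: 11.68
tool_pos: [0.4818, 0.1383, 0.1994]
tool_rot: [-0.706, 0.707, 0.03, -0.031]
contact_force: [0.1, -1.3, -3.7]
gripper_width: 0.415
p [0.4821 0.1376 0.1997] shift cm [10.81 -0.04  0.53]
twist deg -0.25 or 179.75
tilt y [-1.e-03 -9.e-04 -1.e+00] z [-0.086  0.996 -0.001]
[ 0.63770385 -0.023542   -3.52826386]
```

View pics/w5.png

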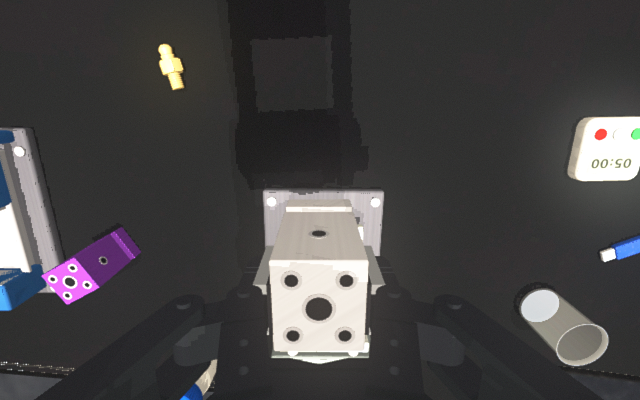

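The block hides most of the nest here. I'll measure the nest from the earlier wrist picture, w1, where it was in view at (590,260).

View pics/c4.png

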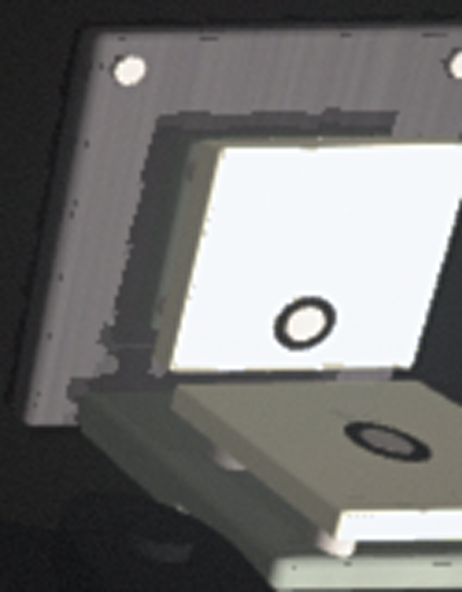

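```bash
python3 - <<'E'
import cv2
a=cv2.imread("pics/w5.png")
cv2.imwrite("pics/c7.png",cv2.resize(a[180:260,250:400],None,fx=5,fy=5,interpolation=cv2.INTER_CUBIC))
E
```

```text
(no output)
```

View pics/c7.png

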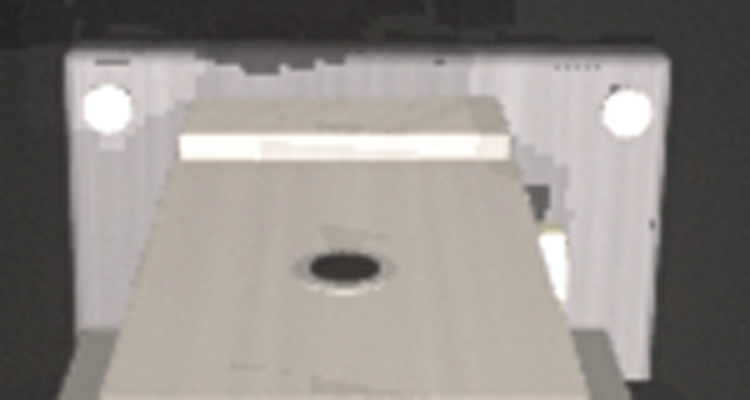

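```bash
python3 - <<'E'
from plant import *
from h import *
f=grab_frame("side")
c=crop((270,160),7)
side=[(f,c(385,304),(0,0,.04)),(f,c(430,207),(.02,0,.076)),(f,c(190,315),(-.062,.04,.04)),(f,c(350,247),(.018,.04,.04)),(f,c(492,345),(.018,-.04,.04)),(f,c(322,408),(-.062,-.04,.04)),(f,c(366,88),(.02,.04,.108)),(f,c(522,180),(.02,-.04,.108))]
w=grab_frame("wrist");w1=dict(w)
w1["pose"]=np.array([[-0.059,-0.954,-0.293,0.411],[0.998,-0.056,-0.018,-0.198],[0.001,-0.293,0.956,0.39],[0,0,0,1]])
c=crop((515,185),3.7)
wr=[(w1,c(306,323),(0,0,.04)),(w1,c(388,441),(.02,0,.076)),(w1,c(220,148),(-.062,-.04,.04)),(w1,c(172,369),(.018,-.04,.04)),(w1,c(412,369),(.018,.04,.04)),(w1,c(340,512),(.02,-.04,.108))]
for o in(side,wr,side+wr):
    p,r=fit(o);print(p.round(4));print(r.round(1).tolist())
c=crop((250,180),5)
a,b=[ray(w,c(*q),.01) for q in((107,108),(627,111))];d=b-a
print("w5 mid",(a+b)/2,"yaw",np.arctan2(-d[0],d[1]))
print("line y at mid x:",p[1]+(((a+b)/2)[0]-p[0])*np.tan(p[2]))
# block hole lateral
print("block top hole px expected centre")
E
```

```text
[0.5893 0.1522 0.0898]
[[0.2, 0.4], [-0.0, 0.2], [0.2, -0.2], [0.9, 0.2], [-0.1, -1.2], [0.2, 0.3], [-0.2, 0.7], [-2.4, -0.5]]
[0.5886 0.1513 0.0798]
[[-0.6, -0.2], [-0.5, -0.2], [0.4, 0.1], [-0.4, 1.0], [0.1, -0.2], [1.1, -0.1]]
[0.5887 0.1514 0.0812]
[[0.1, 0.6], [0.0, 0.4], [0.1, -0.1], [1.1, 0.4], [-0.1, -0.9], [-0.1, 0.5], [-0.0, 0.9], [-2.5, -0.3], [-0.5, -0.2], [-0.5, -0.1], [0.4, 0.1], [-0.3, 1.1], [0.1, -0.2], [1.1, -0.0]]
w5 mid [0.51055854 0.1438016  0.01      ] yaw 0.0792956138451418
line y at mid x: 0.14504863609239602
block top hole px expected centre
```

```bash
python3 - <<'E'
from plant import *
from h import *
y=.080
t=np.array([.5887,.1512,.0773])-.015*np.array([np.cos(y),np.sin(y),-1])
go(state(),t,y)
E
```

```text
p [0.4823 0.1371 0.2   ] shift cm [ 9.23 10.76  0.52]
twist deg 0.24 or -179.76
tilt y [-5.e-04 -6.e-04 -1.e+00] z [-0.084  0.996 -0.001]
```

```bash
python3 -m crank '[[[-1,2,1.5,0.2,0.2],[-1,3,2.5,0.3,0],[-1,2.5,2.5,0,0],[-1,1.2,2,0,0],[-1,0.5,1.5,0,0],[-1,0,0.7,0,0],[-1,0,0,0,0],[-1,0,0,0,0]]]'; python3 - <<'E'
from plant import *
from h import *
import cv2
y=.080
t=np.array([.5887,.1512,.0773])
s=state();go(s,t,y);print(np.round(s["contact_force"],2))
f=grab_frame("side");cv2.imwrite("pics/s6.png",cv2.resize(f["frame"][130:250,260:400,::-1],None,fx=5,fy=5,interpolation=cv2.INTER_CUBIC))
f=grab_frame("scene");cv2.imwrite("pics/sc6.png",cv2.resize(f["frame"][150:270,240:400,::-1],None,fx=5,fy=5,interpolation=cv2.INTER_CUBIC))
E
```

```text
time: 12.82
tool_pos: [0.5738, 0.1507, 0.0944]
tool_rot: [0.707, -0.706, -0.03, 0.028]
contact_force: [0.3, -0.3, -2.6]
gripper_width: 0.414
p [0.5738 0.1507 0.0944] shift cm [ 1.48  1.71 -0.07]
twist deg 0.11 or -179.89
tilt y [ 1.6e-03  2.0e-04 -1.0e+00] z [-0.082  0.997  0.   ]
[ 0.32 -0.28 -2.65]
```

View pics/s6.png

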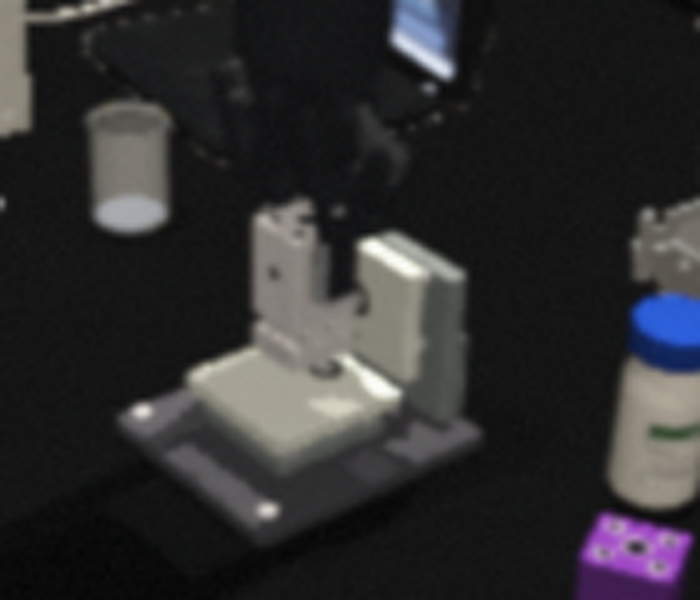

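View pics/sc6.png

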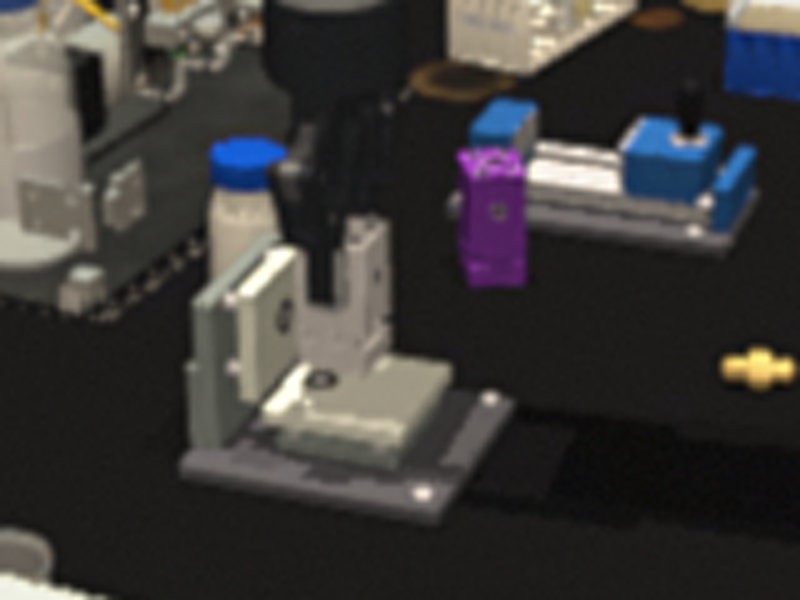

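```bash
python3 -m crank '[[[-1,0.4,0.4,-0.05,0],[-1,0.4,0.5,0,0],[-1,0.3,0.4,0,0],[-1,0,0,0,0],[-1,0,0,0,0]]]'; python3 - <<'E'
from plant import *
from h import *
s=state();go(s,np.array([.5887,.1512,.0773]),.08);print(np.round(s["contact_force"],2))
E
```

```text
time: 13.55
tool_pos: [0.5845, 0.151, 0.0802]
tool_rot: [-0.706, 0.707, 0.029, -0.029]
contact_force: [-0.2, -0.0, -3.6]
gripper_width: 0.416
p [0.5845 0.151  0.0802] shift cm [ 0.42  0.29 -0.02]
twist deg 0.11 or -179.89
tilt y [-3.e-04 -1.e-04 -1.e+00] z [-0.082  0.997 -0.   ]
[-0.19 -0.04 -3.55]
```

Clear of both plates. Now I'll step in diagonally in small moves, watching the force.

```bash
for i in 1; do :; done; python3 -m crank '[[[-1,0.1,0.1,0,0],[-1,0.1,0.1,0,0],[-1,0.1,0.1,0,0],[-1,0,0,0,0]]]'; python3 -m crank '[[[-1,0.1,0.1,0,0],[-1,0,0,0,0]]]';python3 -m crank '[[[-1,0.1,0.1,0,0],[-1,0,0,0,0]]]'
```

```text
time: 14.05
tool_pos: [0.5877, 0.1513, 0.0774]
tool_rot: [0.707, -0.707, -0.029, 0.029]
contact_force: [-0.4, -0.7, -2.5]
gripper_width: 0.418
time: 14.3
tool_pos: [0.5886, 0.1514, 0.0768]
tool_rot: [0.707, -0.707, -0.029, 0.029]
contact_force: [-2.0, 0.2, 0.8]
gripper_width: 0.415
time: 14.55
tool_pos: [0.5888, 0.1515, 0.0757]
tool_rot: [-0.706, 0.707, 0.028, -0.03]
contact_force: [-6.2, -0.6, 3.8]
gripper_width: 0.412
```

```bash
python3 -m crank '[[[-1,0.1,0.1,0,0],[-1,0,0,0,0]]]';python3 -m crank '[[[-1,0.1,0.1,0,0],[-1,0,0,0,0]]]'; python3 -m crank '[[[-1,0.1,0.05,0,0],[-1,0,0,0,0]]]'
```

```text
time: 14.8
tool_pos: [0.5892, 0.1515, 0.0746]
tool_rot: [-0.706, 0.707, 0.028, -0.03]
contact_force: [-8.6, -0.8, 5.5]
gripper_width: 0.412
time: 15.05
tool_pos: [0.5899, 0.1516, 0.0737]
tool_rot: [-0.706, 0.707, 0.027, -0.031]
contact_force: [-9.9, -1.3, 7.6]
gripper_width: 0.417
time: 15.3
tool_pos: [0.5906, 0.1516, 0.0733]
tool_rot: [-0.706, 0.707, 0.027, -0.031]
contact_force: [-10.9, -1.5, 8.3]
gripper_width: 0.413
```

```bash
python3 - <<'E'
from plant import *
from h import *
import cv2
s=state();go(s,np.array([.5887,.1512,.0773]),.08);print(np.round(s["contact_force"],2))
f=grab_frame("side");cv2.imwrite("pics/s7.png",cv2.resize(f["frame"][165:245,275:365,::-1],None,fx=7,fy=7,interpolation=cv2.INTER_CUBIC))
f=grab_frame("scene");cv2.imwrite("pics/sc7.png",cv2.resize(f["frame"][180:260,265:355,::-1],None,fx=7,fy=7,interpolation=cv2.INTER_CUBIC))
f=grab_frame("wrist");cv2.imwrite("pics/w7.png",f["frame"][:,:,::-1])
E
```

```text
p [0.5906 0.1516 0.0733] shift cm [-0.2  -0.4  -0.02]
twist deg 0.11 or -179.89
tilt y [-5.4e-03 -6.0e-04 -1.0e+00] z [-0.082  0.997 -0.   ]
[-10.88  -1.5    8.29]
```

View pics/s7.png

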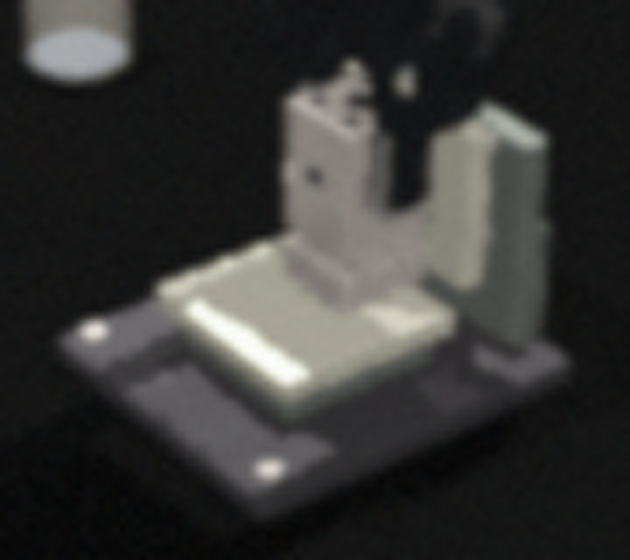

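View pics/sc7.png

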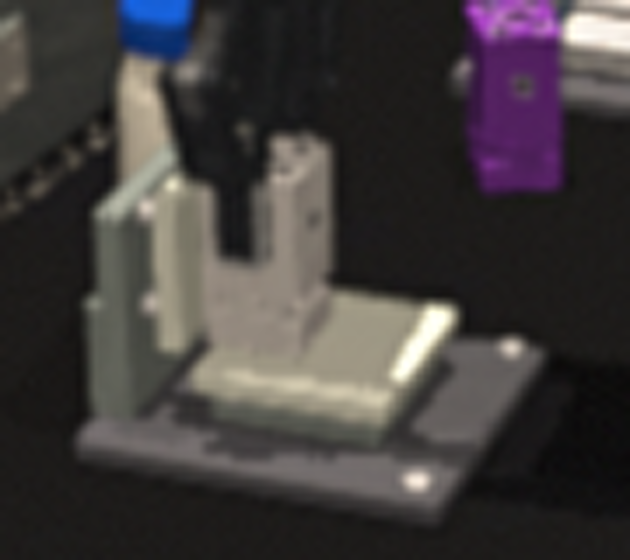

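View pics/w7.png

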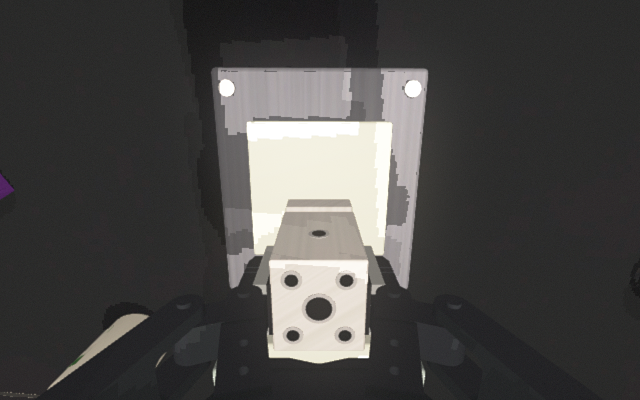

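```bash
python3 -m crank '[[[-1,0.1,0,0,0],[-1,0.1,0,0,0],[-1,0,0,0,0],[-1,0,0,0,0],[-1,0,0,0,0],[-1,0,0,0,0]]]'; python3 - <<'E'
from plant import *
from h import *
import cv2
s=state();go(s,np.array([.5887,.1512,.0773]),.08);print(np.round(s["contact_force"],2))
f=grab_frame("side");b=f["frame"][:,:,::-1];cv2.imwrite("pics/side8.png",b)
f=grab_frame("scene");d=f["frame"][:,:,::-1]
cv2.imwrite("pics/x8.png",np.hstack([cv2.resize(d[185:255,270:325],None,fx=7,fy=7,interpolation=cv2.INTER_CUBIC),cv2.resize(cv2.imread("pics/scene0.png")[185:255,270:325],None,fx=7,fy=7,interpolation=cv2.INTER_CUBIC)]))
E
```

```text
time: 16.2
tool_pos: [0.5922, 0.1518, 0.0733]
tool_rot: [-0.706, 0.707, 0.027, -0.031]
contact_force: [-12.2, -1.9, 9.4]
gripper_width: 0.414
p [0.5922 0.1518 0.0733] shift cm [-0.35 -0.4  -0.03]
twist deg 0.11 or -179.89
tilt y [-6.4e-03 -8.0e-04 -1.0e+00] z [-0.082  0.997 -0.   ]
[-12.15  -1.88   9.4 ]
```

View pics/x8.png

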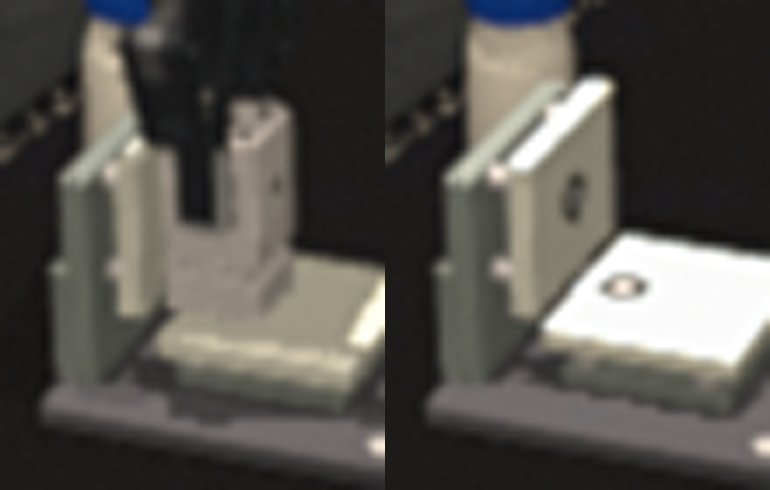

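```bash
python3 - <<'E'
import cv2,numpy as np
a=cv2.imread("pics/side0.png");b=cv2.imread("pics/side8.png")
k=lambda i:cv2.resize(i[185:232,290:345],None,fx=7,fy=7,interpolation=cv2.INTER_CUBIC)
g=lambda i:np.clip((i/255.)**.6*255,0,255).astype(np.uint8)
cv2.imwrite("pics/x9.png",np.hstack([g(k(a)),g(k(b))]))
E
```

```text
(no output)
```

View pics/x9.png

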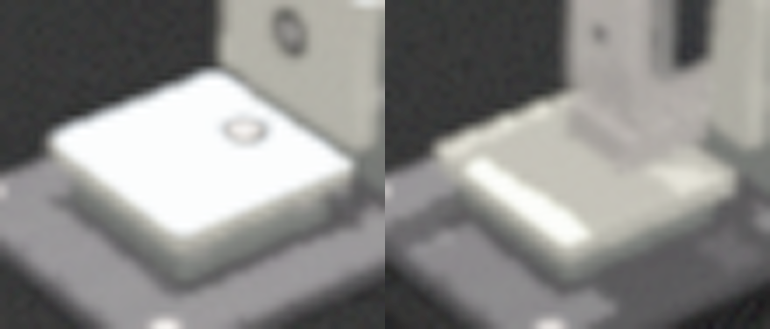

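Both plates look roughly half pressed. By TCP travel the table is at about 3.7 mm and the fence about 3.5 mm; by image shift they are about 5 mm and 3.5–4 mm. The forces are steady, so I'm handing in.

```bash
python3 -c "
from plant import *
s=state();print(s['time'],s['tool_pos'],s['contact_force'],abs(s['joint_vel']).max() if hasattr(s['joint_vel'],'max') else s['joint_vel'])
print(job_done())"
```

```text
16.3 [0.59217092 0.15173506 0.07328823] [-13.68497527  -2.03398596   9.74004144] 0.0019158192396706694
the job is handed in; nothing more can be done
None
```

The job is handed in, with the block held pressed in the nest at 16.3 s of the 56 s allowed. `job_done()` gave no verdict, so the result rests on my own checks.

**What I did:** I pulled the sliding jaw back about 31 mm by its knob, and the picture showed the block still standing. I then gripped the block on its y faces, lifted it about 12 cm and carried it across. I pushed it into the nest in 1 mm diagonal steps, plus a final 2 mm towards the fence only.

**Last checks:**

| Check | Reading |
|---|---|
| Fence plate pressed in | about 3.5 mm by TCP travel, 3.5–4 mm by image shift |
| Table plate pressed in | about 3.7 mm by TCP travel, 4.4–5.7 mm by image shift |
| Wrist force | about 12–14 N back from the fence, 9–10 N up |
| Tool tilt and yaw error | about 0.006 rad and 0.002 rad |
| Sideways position | block centred on the table plate in the wrist picture |
| Arm | at rest |

- **Table plate:** The two estimates disagree by 1–2 mm, and I did not resolve this. Both are inside the 1.5–7.5 mm limits. The forces are higher than the springs alone would give at these travels. I put that down to friction between the block and the plates. Without friction, the force would put the table plate near its stop.
- **Bystanders:** I saw no contact with the bottle, beaker, timer or brass fitting, but I did not measure their positions again.

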